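Wedge a loose tile flush in its mounting frame and hold it

ROBOT

A 6-joint arm with a two-finger parallel gripper is mounted at the origin on the work surface. World frame = base frame: x ahead of the robot, y to its left, z up, the work surface at z = 0. Lengths are in m, angles in degrees, forces in N, time in s.
With the tool pointing down it reaches from about 0.35 to 0.875 m from the base axis. Payload 4.2 kg.
Tool frame: the origin (TCP) lies midway between the tips of the shut fingers; the grasp point (between the pads) lies 19 mm behind it; z points along the fingers, y is the direction in which the jaws open and shut (so a half turn about z gives the same grasp; the last joint's range is limited). The gripper opens to 87 mm and grips with 3 to 60 N. Pads are 19 mm wide; open, the fingers measure 117 mm over their backs; the gripper's body (75 mm by 190 mm) begins 51 mm behind the grasp point.
Start: joints at [86.093, 22.042, 0.453, 0, -68.411, -14.817], TCP at [0.201, 0.592, 0.223] pointing down, gripper open.
Joint ranges: [-179.83, 179.83], [-69.29, 118.12], [-61.27, 80.66], [-181.25, 117.63], [-171.15, -9.14], [-177.46, 177.46]. Speed limits (degrees/s): [159.86, 159.86, 180, 180, 180, 180].

INTERFACE

Orientations are given as a 3x3 rotation matrix whose columns are the frame's x, y, z axes.
In Python, from station import r gives the robot as it stands.
- The arm moves only by the tool play_rows, never from a script. Its argument "commands" is a list that holds one entry, the list of rows, each a list of 7 numbers: the shift along the world's x, y, z in m, then the turn, a rotation vector about the world's x, y, z in rad, then the closure, from 0 (fully open) to 1 (shut). A call has 1 to 5 rows; each row is the pose to reach, as a shift and turn from the pose commanded when the call began; what a row does not reach only later rows make up. A row lasts 1/10 s, in which the tool goes at most 50 mm and 8.59 degrees, less where a joint would pass 70% of its speed; a pose out of reach is approached as far as the arm can. A call with a gripper value outside its range is refused whole. The fingers move at their own pace and stop on an object; the grip force is fixed at half the most. Time passes only in rows, so rows that repeat a pose let the fingers close. It gives the time, the measured TCP pose, the force and the opening at its end, in the units of the state.
- r.sense(): the state, without advancing time (a new reading comes with each control period).
- r.capture(name): name is "scene" or "top" or "wrist"; returns a dict with "image" (400x640x3 uint8, red, green, blue), "range_z" (400x640 float32, m along the optical axis (not along the pixel's ray), 0 where there is no reading), "intrinsics" (3x3 intrinsics, pixels), "extrinsics" (4x4, takes a point from camera to world coordinates); the wrist camera has in their place "mount" (4x4, takes a point from camera to tool coordinates, whose origin is the TCP and whose axes are the flange's). Camera axes: x right, y up, looking along -z (the intrinsics and any distortion apply to the point x, -y, -z); pixel columns grow to the right and rows downward; lengths in m; the calibration is good to about 2 mm. A picture is of the moment at which its call begins: read the wrist's pose just before it.
- r.finish_job(): hands the job in, once; it reports no verdict.
The state is a dict: "time_s": time; "joints": joint angles; "joint_velocities": joint speeds; "effort": joint torques, N m; "tcp_pos": TCP position; "ee_rot": TCP orientation; "wrist_force": force on the tool from outside, world axes, zero at the start; "moment": the same for the moment, N m; "gripper_width": opening from 0.0 (shut) to 1.0 (fully open).
Only numpy, scipy, OpenCV 4.12 (cv2) and the standard library are available. Lean on these libraries where they do the work, as an engineer would, in place of code of your own. Each camera call takes 0.05 s, during which the arm holds its last target. There are 200 camera calls.

TASK

The white tile lies loose in its metal mounting frame on the bench, a little away from the stop rail. Pick the wooden wedge out of its holder and push it, thin edge down, into the one of the two gaps in front of the tile that is wide enough for it (do not force it into the narrow gap), so that the tile is driven back flush against the stop rail along its whole length. Finish while still gripping the wedge and pressing it firmly down in the gap, so that the tile stays pressed against the rail; do not let go, and leave the glassware and the mortar where they stand.

Things in the scene. Friction and masses are not known exactly. Their poses are not given: they have to be found in the camera images.
- wedge: Plain wooden wedge, loose, upright in the holder, thin edge down. 86 mm tall, 26 mm wide (y). Lower 40 mm is the blade: 8 mm thick (x) at the bottom edge, widening evenly on both sides to 22.4 mm; upper 46 mm is a block handle, 22 mm (x) by 26 mm (y), to be gripped. About 60 g. Origin: centre of the thin bottom edge; z up to the handle. Same either way round.
- holder: Fixed grey plastic holder, 44.5 (x) by 53 (y) by 34 mm tall, with a pocket 20.5 (x) by 29 (y) mm whose floor is 6 mm above the bench; the wedge stands in it, its bottom edge on that floor. Origin: centre of the underside, on the bench; its x and y are about those of the standing wedge.
- frame: Fixed grey-painted frame, base plate 170 x 170 x 6 mm. x points from the blocks to the stop rail, y along the rail. Origin: on the bench under the middle of the flush tile's near edge. Tile platform: x 6 to 80 mm, top 34 mm above the bench. Before it a trough, floor 6 mm above the bench, with two steel blocks side by side against an 8 mm front wall; a gap lies between each block and the tile.
- rail: Fixed steel stop rail at the far side of the frame, 12 mm thick, 150 mm long, top 50 mm above the bench. Origin: middle of the lower edge of the face that looks to the tile, i.e. at x = 80 mm in the frame, 6 mm above the bench; x points away from the tile.
- tile: Loose white glazed (slippery) ceramic tile, 80 (x) by 120 (y) by 10 mm, about 0.18 kg, lying on the platform, its top 44 mm above the bench. Origin: centre of its underside. It starts 3 to 5 mm short of the rail and up to 1 degree askew; flush, its centre is at x = 40 mm in the frame.
- tile_corner_a (a point): End of the tile's rail-side edge at its +y end, half way up its thickness; at x = 80 mm in the frame when flush. Axes as the tile's.
- tile_corner_b (a point): The same at the tile's -y end.
- block_thin: Thinner fixed steel block: 31 mm thick (x), 42 wide (y), top 44 mm above the bench. It leaves the WIDE gap: 19 mm to the flush tile (13 to 16 at the start); there the wedge fits snugly, thin edge about 13 mm above the bench. Its middle is at y = +22 or -22 mm in the frame. Origin: middle of the lower edge of its back face (away from the tile), 6 mm above the bench; x points to the tile.
- block_thick: The thicker fixed steel block beside it: 43 mm thick, otherwise alike, in the other place. It leaves the NARROW gap: 7 mm to the flush tile, less at the start; the wedge does not fit there. Origin and axes as for the thinner block.
- gap_wide (a point): Centre of the wide gap's mouth as it is when the tile is flush, level with the tops of block and tile (44 mm above the bench). x points to the tile, y along the gap.
- beaker_a: Small glass beaker, 48 mm wide, 62 mm tall, standing on the bench: leave alone. Origin: centre of its underside.
- beaker_b: Another such beaker: leave alone. Origin: centre of its underside.
- bottle: Amber reagent bottle with cap, 72 mm wide, 160 mm tall: leave alone. Origin: centre of its underside.
- mortar: White porcelain mortar bowl, 100 mm wide, 55 mm tall: leave alone. Origin: centre of its underside.
There are look-alikes about, which are no part of the job. Of the things shaped like the frame, the grey one is meant.

How it is judged (in metres and radians):
On the way, in this order (a step that is already met when the one before it is completed fails the run):
1. the wedge is lifted clear of its holder (height (world z) of wedge above 0.045 m), for 0.1 s.
2. the wedge's thin edge has gone down into the wide gap (x of wedge in the frame of gap_wide between -0.01 and 0.01 m and y of wedge in the frame of gap_wide between -0.012 and 0.012 m and height (world z) of wedge below 0.036 m), for 0.1 s.
At the end, for the whole second after the job is handed in: Wedge upright and square (8 deg) in the wide gap, within 12 mm of its middle, thin edge under 26 mm above the bench; both far tile corners within 1.8 mm of the rail, tile flat, pressing rail and wedge over 2 N; gripper holds wedge (over 3 N); at rest; bystanders moved under 30 mm (x of wedge in the frame of gap_wide between -0.01 and 0.01 m and y of wedge in the frame of gap_wide between -0.012 and 0.012 m and x of each of tile_corner_a, tile_corner_b in the frame of frame above 0.0782 m and height (world z) of wedge below 0.026 m and angle between wedge's own z axis and vertical below 0.15 rad and angle between the x axis of wedge and the x axis of frame, either way round below 0.15 rad and angle between tile's own z axis and vertical below 0.035 rad and height (world z) of tile between 0.032 and 0.0365 m and contact force between tile and rail above 2 N and contact force between wedge and tile above 2 N and contact force between the fingers and wedge above 3 N and linear speed of each of wedge, tile below 0.02 m/s and distance of each of beaker_a, beaker_b, bottle, mortar from where it was at the start of the episode below 0.03 m); the arm keeps its last pose, push and grip.
It fails at once if the wedge is forced against the thick block at the narrow gap (over 8 N) (contact force between wedge and block_thick above 8 N).
It fails at once if a beaker, the bottle or the mortar is pushed more than 30 mm or tipped over (distance of any of beaker_a, beaker_b, bottle, mortar from where it was at the start of the episode above 0.03 m or angle between any of beaker_a, beaker_b, bottle, mortar's own z axis and vertical above 0.5 rad).
It also fails if it takes over 38 s, if anything falls off the work surface, if the arm or the gripper's body presses on something with over 40 N, if the wrist force passes 120 N, or if a joint passes its speed limit or range.

## Working session

There is one attempt and no reset: what is moved stays moved. The work goes in short steps, Python scripts to look and compute and a tool call to move; the robot and the scene stay as the last step left them, time stands still between calls to the robot, and variables do not carry over. Pictures are saved under pics/ and viewed, about 8 in all and at most 12, crops included, and the job is handed in when it is done.

Besides the shell and the picture viewer there is one more tool, called after "Call:" in YAML: its name, and indented under it one key for each argument. play_rows: Moves the arm, as the interface text tells. Its arguments: {"type":"object","properties":{"commands":{"type":"array","items":{"type":"array","items":{"type":"array","items":{"type":"number"}}}}},"required":["commands"]}

```bash
mkdir -p pics; cat > h.py <<'E'
import numpy as np, cv2
from station import r
def cap(n):
    s=r.sense(); c=r.capture(n)
    if 'mount' in c:
        T=np.eye(4);T[:3,:3]=np.array(s['ee_rot']);T[:3,3]=s['tcp_pos'];c['E']=T@np.array(c['mount'])
    else: c['E']=np.array(c['extrinsics'])
    return c
def cloud(c):
    K=np.array(c['intrinsics']);z=np.array(c['range_z']);v,u=np.mgrid[:400,:640]
    p=np.stack([(u-K[0,2])/K[0,0]*z,-(v-K[1,2])/K[1,1]*z,-z],-1)
    w=p@c['E'][:3,:3].T+c['E'][:3,3]; w[z<=0]=np.nan
    return w
def save(c,n): 
    cv2.imwrite(f'pics/{n}.png',cv2.cvtColor(c['image'],cv2.COLOR_RGB2BGR)); 
E
python3 - <<'E'
from h import *
for n in('scene','top'):
    c=cap(n);save(c,n);np.save(n+'.npy',cloud(c));print(n,c['E'].round(3).tolist(),[k for k in c])
    if 'distortion' in c: print(c['distortion'])
print(r.sense())
E
```

```text
scene [[0.413, -0.635, 0.653, 1.348], [0.911, 0.301, -0.283, -0.414], [-0.017, 0.712, 0.702, 0.98], [0.0, 0.0, 0.0, 1.0]] ['image', 'range_z', 'intrinsics', 'extrinsics', 'E']
top [[0.028, 0.982, -0.185, 0.249], [-1.0, 0.029, 0.001, -0.01], [0.006, 0.185, 0.983, 1.281], [0.0, 0.0, 0.0, 1.0]] ['image', 'range_z', 'intrinsics', 'extrinsics', 'E']
{'time_s': 0.1, 'joints': array([ 8.60945382e+01,  2.20869487e+01,  3.86787931e-01, -2.66336752e-02,
       -6.84097306e+01, -1.48179365e+01]), 'joint_velocities': array([ 0.12171128, -0.14122672,  0.195526  ,  0.08089862, -0.03880225,
       -0.04033106]), 'effort': array([ 5.96969076e-04, -3.91688061e+01,  1.87934875e+01,  4.23194200e+00,
        1.34372280e-02, -7.46638830e-05]), 'tcp_pos': array([0.20041514, 0.59142536, 0.22155371]), 'ee_rot': array([[ 9.47024235e-01, -3.21161614e-01, -5.61858474e-04],
       [-3.21162097e-01, -9.47022364e-01, -1.88403587e-03],
       [ 7.29874614e-05,  1.96467528e-03, -9.99998067e-01]]), 'wrist_force': array([-0.26266448,  0.66106195, -0.09911927]), 'moment': array([-0.03591575,  0.04511663, -0.04757063]), 'gripper_width': 0.9989348835557337}
```

View pics/top.png

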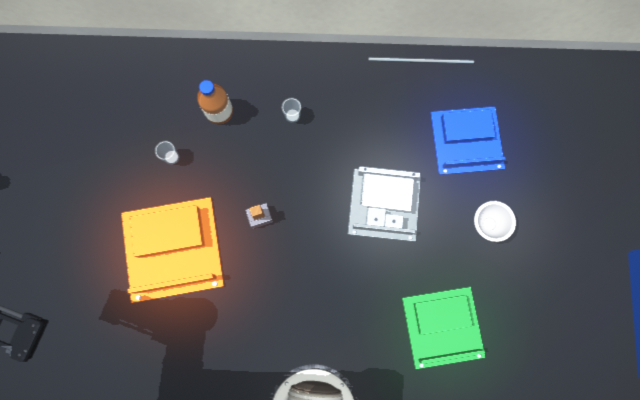

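View pics/scene.png

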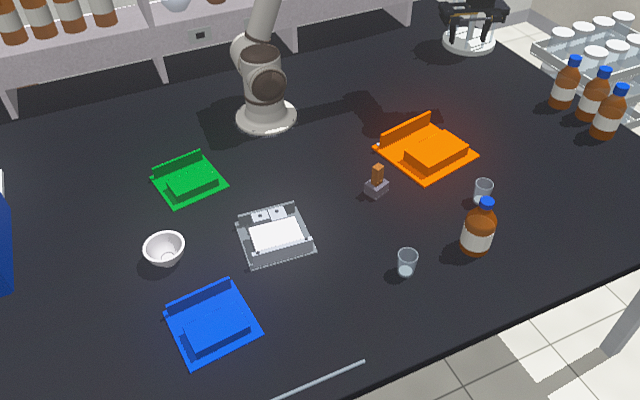

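The top view shows the grey frame at (385,203) with the tile, the rail on its far side (top) and the blocks below. The wedge in its holder is at (258,213). Blue, green and orange look-alikes stand around them, and only the grey one fits. The beakers are at (170,153) and (292,110), the bottle at (215,103) and the mortar at (495,221). I'll confirm with an enlarged crop.

```bash
python3 - <<'E'
from h import *
im=cv2.imread('pics/top.png');w=np.load('top.npy')
a=cv2.resize(im[155:255,335:435],None,fx=6,fy=6,interpolation=cv2.INTER_CUBIC)
b=cv2.resize(im[190:240,235:285],(200,200),interpolation=cv2.INTER_CUBIC)
o=np.zeros((600,800,3),np.uint8);o[:,:600]=a;o[:200,600:]=b;cv2.imwrite('pics/crop.png',o)
for n,(u0,u1,v0,v1) in dict(frame=(345,425,160,245),wedge=(240,278,195,232)).items():
    q=w[v0:v1,u0:u1].reshape(-1,3);print(n,np.histogram(q[:,2],bins=np.arange(-.01,.12,.005)))
q=w[155:250,340:430].reshape(-1,3)
for lo,hi in((.003,.01),(.040,.0465),(.0475,.056)):
    s=q[(q[:,2]>lo)&(q[:,2]<hi)];rc=cv2.minAreaRect(s[:,:2].astype(np.float32)*1000);print(lo,len(s),rc,np.median(s[:,2]))
q=w[195:232,240:278].reshape(-1,3)
for lo,hi in((.028,.038),(.085,.098)):
    s=q[(q[:,2]>lo)&(q[:,2]<hi)];print(lo,len(s),cv2.minAreaRect(s[:,:2].astype(np.float32)*1000),s.mean(0))
E
```

```text
frame (array([  21,  685, 1618, 1265,  279,   35,   29,   34,   73,  135, 1062,
       1283,  236,   25,    0,    0,    0,    0,    0,    0,    0,    0,
          0,    0,    0]), array([-0.01 , -0.005,  0.   ,  0.005,  0.01 ,  0.015,  0.02 ,  0.025,
        0.03 ,  0.035,  0.04 ,  0.045,  0.05 ,  0.055,  0.06 ,  0.065,
        0.07 ,  0.075,  0.08 ,  0.085,  0.09 ,  0.095,  0.1  ,  0.105,
        0.11 ,  0.115]))
wedge (array([ 15, 327, 549,  77,  12,   8,  13,  10, 130, 103,   8,   3,   5,
         7,   3,   4,   7,   5,   4,  14,  83,  13,   0,   0,   0]), array([-0.01 , -0.005,  0.   ,  0.005,  0.01 ,  0.015,  0.02 ,  0.025,
        0.03 ,  0.035,  0.04 ,  0.045,  0.05 ,  0.055,  0.06 ,  0.065,
        0.07 ,  0.075,  0.08 ,  0.085,  0.09 ,  0.095,  0.1  ,  0.105,
        0.11 ,  0.115]))
0.003 2288 ((510.8004150390625, -168.25726318359375), (244.77230834960938, 229.63458251953125), 1.2395281791687012) 0.005724216788900116
0.04 1597 ((507.6335754394531, -166.121826171875), (146.8623809814453, 151.7996368408203), 85.3759536743164) 0.04426683262316056
0.0475 700 ((507.5140686035156, -166.16297912597656), (149.51150512695312, 151.0832061767578), 85.49281311035156) 0.04927059011150048
0.028 216 ((461.68994140625, 146.98411560058594), (44.56582260131836, 52.536720275878906), 20.560964584350586) [0.45812337 0.14425616 0.03428754]
0.085 109 ((461.9360656738281, 147.23342895507812), (22.916637420654297, 25.84122085571289), 21.621427536010742) [0.46127162 0.1469751  0.09241494]
```

View pics/crop.png

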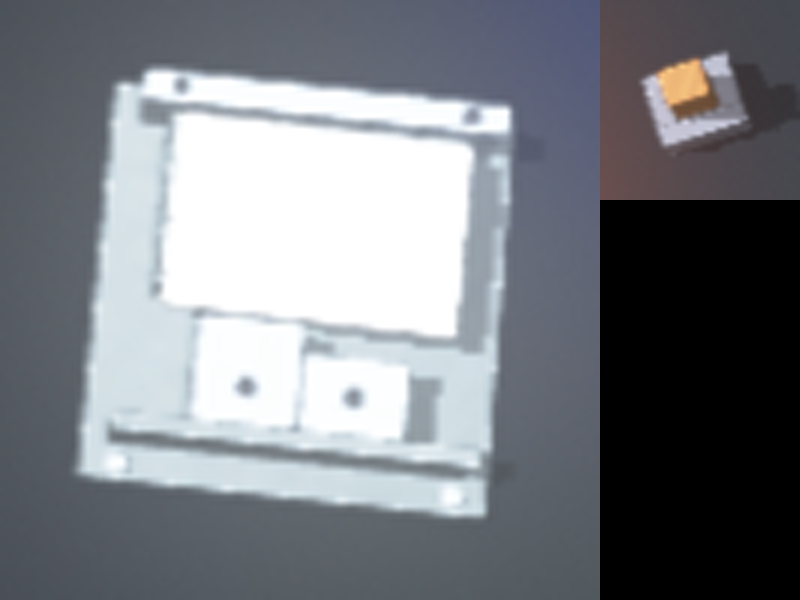

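Confirmed in the crop. The thick block is the left one (+y, about (247,370)), and the thin block is the right one (354,397). The wide gap is therefore at frame y = -22, around (365,345). The wedge and holder are at about (0.462, 0.147), yaw about 21°. I'll move above the wedge with the jaws along its y axis.

Call:
play_rows:
  commands:
    - [[0.026, -0.044, 0.0, 0, 0, 0.14, 0], [0.052, -0.088, 0.0, 0, 0, 0.28, 0], [0.078, -0.132, 0.0, 0, 0, 0.42, 0], [0.104, -0.176, 0.0, 0, 0, 0.56, 0], [0.13, -0.22, 0.0, 0, 0, 0.695, 0]]

```text
time_s: 0.6
tcp_pos: [0.3282, 0.3746, 0.2222]
ee_rot: [[0.931, 0.366, -0.0], [0.366, -0.931, -0.001], [-0.0, 0.0, -1.0]]
wrist_force: [1.6, 1.9, -0.2]
gripper_width: 0.997
```

Call:
play_rows:
  commands:
    - [[0.026, -0.045, 0.0, 0, 0, 0, 0], [0.052, -0.09, 0.0, 0, 0, 0, 0], [0.078, -0.135, 0.0, 0, 0, 0, 0], [0.104, -0.18, 0.0, 0, 0, 0, 0], [0.131, -0.225, 0.0, 0, 0, 0, 0]]

```text
time_s: 1.1
tcp_pos: [0.4538, 0.1586, 0.2225]
ee_rot: [[0.933, 0.36, -0.0], [0.36, -0.933, 0.0], [-0.0, -0.0, -1.0]]
wrist_force: [0.7, 0.6, -0.1]
gripper_width: 1.0
```

Call:
play_rows:
  commands:
    - [[0, 0, 0, 0, 0, 0, 0], [0, 0, 0, 0, 0, 0, 0]]

```text
time_s: 1.3
tcp_pos: [0.4536, 0.1593, 0.2221]
ee_rot: [[0.934, 0.357, -0.001], [0.357, -0.934, -0.0], [-0.001, -0.0, -1.0]]
wrist_force: [-0.2, -0.2, 0.5]
gripper_width: 1.002
```

```bash
python3 - <<'E'
from h import *
s=r.sense();print(s['time_s'],s['tcp_pos'],np.array(s['ee_rot']).round(4).tolist(),s['wrist_force'])
c=cap('wrist');save(c,'w1');w=cloud(c);np.save('w1.npy',w);print(np.array(c['mount']).round(3).tolist())
q=w.reshape(-1,3);q=q[np.hypot(q[:,0]-.462,q[:,1]-.147)<.05]
for lo,hi in((.028,.038),(.085,.098)):
    t=q[(q[:,2]>lo)&(q[:,2]<hi)]
    if len(t)>5:print(lo,len(t),cv2.minAreaRect(t[:,:2].astype(np.float32)*1000),t.mean(0))
W=np.load('top.npy');print('bottle',W[100,215],W[88,207])
E
```

```text
1.3 [0.45361508 0.1593147  0.22212759] [[0.9341, 0.3569, -0.0009], [0.3569, -0.9341, -0.0003], [-0.0009, -0.0, -1.0]] [-0.16672244 -0.202424    0.52734063]
[[-0.001, 0.968, 0.25, 0.068], [1.0, 0.0, 0.002, -0.0], [0.001, 0.25, -0.968, -0.162], [0.0, 0.0, 0.0, 1.0]]
0.028 1086 ((463.4999084472656, 150.1033172607422), (44.03091049194336, 52.68157196044922), 19.913022994995117) [0.4679223  0.15350202 0.03341454]
0.085 659 ((463.7085876464844, 150.17469787597656), (21.403045654296875, 25.542617797851562), 20.88685417175293) [0.46399393 0.15054095 0.09115619]
bottle [0.72150327 0.25423491 0.12126372] [0.73304528 0.26500642 0.1635824 ]
```

View pics/w1.png

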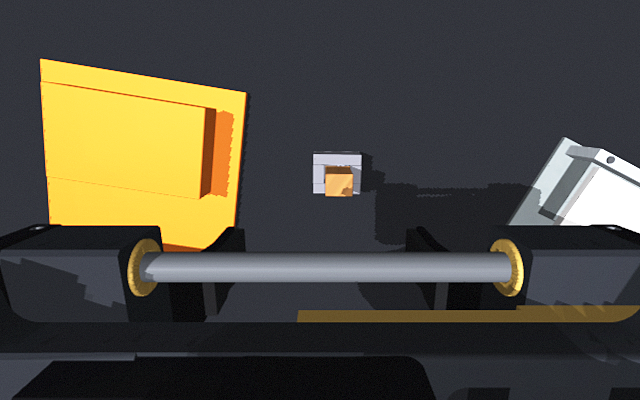

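The wrist view shows the wedge at (340,180) in its holder. Depth puts it at (0.4637, 0.1502), yaw 20.5°, and the top at 0.091 is right. I'll descend and grip.

Call:
play_rows:
  commands:
    - [[0.01, -0.009, -0.03, 0, 0, 0, 0], [0.01, -0.009, -0.07, 0, 0, 0, 0], [0.01, -0.009, -0.11, 0, 0, 0, 0], [0.01, -0.009, -0.145, 0, 0, 0, 0], [0.01, -0.009, -0.168, 0, 0, 0, 0]]

```text
time_s: 1.85
tcp_pos: [0.4616, 0.1525, 0.0521]
ee_rot: [[0.932, 0.363, -0.003], [0.363, -0.932, -0.002], [-0.003, 0.001, -1.0]]
wrist_force: [0.1, -0.1, 0.0]
gripper_width: 1.0
```

Call:
play_rows:
  commands:
    - [[0, 0, 0, 0, 0, 0, 0], [0, 0, 0, 0, 0, 0, 0.9], [0, 0, 0, 0, 0, 0, 0.9], [0, 0, 0, 0, 0, 0, 0.9], [0, 0, 0, 0, 0, 0, 0.9]]

```text
time_s: 2.35
tcp_pos: [0.464, 0.1521, 0.0557]
ee_rot: [[0.933, 0.36, 0.002], [0.36, -0.933, 0.002], [0.002, -0.001, -1.0]]
wrist_force: [-0.3, 0.0, 0.3]
gripper_width: 0.725
```

Call:
play_rows:
  commands:
    - [[0, 0, 0, 0, 0, 0, 0.9], [0, 0, 0, 0, 0, 0, 0.9], [0, 0, 0, 0, 0, 0, 0.9], [0, 0, 0, 0, 0, 0, 0.9], [0, 0, 0, 0, 0, 0, 0.9]]

```text
time_s: 2.85
tcp_pos: [0.4635, 0.1512, 0.0545]
ee_rot: [[0.933, 0.36, -0.0], [0.36, -0.933, -0.001], [-0.001, 0.001, -1.0]]
wrist_force: [2.2, -1.4, -0.7]
gripper_width: 0.3
```

Width 0.30 is 26 mm, so the wedge is gripped. I'll lift and compute the frame pose from the top cloud.

Call:
play_rows:
  commands:
    - [[0, 0, 0.02, 0, 0, 0, 0.9], [0, 0, 0.045, 0, 0, 0, 0.9], [0, 0, 0.08, 0, 0, 0, 0.9], [0, 0, 0.11, 0, 0, 0, 0.9], [0, 0, 0.12, 0, 0, 0, 0.9]]

```text
time_s: 3.35
tcp_pos: [0.4649, 0.1525, 0.1777]
ee_rot: [[0.933, 0.36, 0.005], [0.36, -0.933, 0.003], [0.006, -0.001, -1.0]]
wrist_force: [-0.7, 0.8, 0.5]
gripper_width: 0.296
```

```bash
python3 - <<'E'
from h import *
W=np.load('top.npy')
for u,v in((395.8,213),(362,174),(414,178),(388,192)): print(u,v,W[int(v),int(u)].round(4))
# rail: high band near top ; fit line to rail top points
q=W[165:182,355:425].reshape(-1,3);s=q[(q[:,2]>.046)&(q[:,2]<.057)]
print(len(s),cv2.minAreaRect(s[:,:2].astype(np.float32)*1000),np.median(s[:,:],0))
q=W[172:212,355:418].reshape(-1,3)
print(r.sense())
E
```

```text
395.8 213 [ 0.4807 -0.1928  0.0065]
362 174 [ 0.5753 -0.1069  0.023 ]
414 178 [ 0.5649 -0.2354  0.0381]
388 192 [ 0.5263 -0.1702  0.0428]
397 ((568.204345703125, -171.37759399414062), (149.11256408691406, 35.508583068847656), 88.74293518066406) [ 0.57331328 -0.16671252  0.05026911]
{'time_s': 3.35, 'joints': array([ 3.72405073e+01,  1.09815024e+01, -2.22464354e+01,  4.47401517e-02,
       -5.64186841e+01,  7.38566562e+01]), 'joint_velocities': array([-2.17916027e-02, -4.09350409e+00,  5.21631537e+00, -1.44877237e+00,
       -1.27462015e+01,  1.01127326e-02]), 'effort': array([-7.18060811e-02, -2.74122351e+01,  1.67419535e+01,  3.76818001e+00,
        7.01021519e-03,  3.03840852e-04]), 'tcp_pos': array([0.46494484, 0.15245237, 0.17767   ]), 'ee_rot': array([[ 0.93280033,  0.36035456,  0.00530381],
       [ 0.36034186, -0.93281478,  0.00321457],
       [ 0.00610586, -0.00108737, -0.99998077]]), 'wrist_force': array([-0.72701953,  0.76218746,  0.51103806]), 'moment': array([-0.07503946, -0.0752454 , -0.03044672]), 'gripper_width': 0.2961901240225188}
```

Call:
play_rows:
  commands:
    - [[-0.006, -0.045, 0, 0, 0, -0.09, 0.9], [-0.012, -0.09, 0, 0, 0, -0.18, 0.9], [-0.018, -0.135, 0, 0, 0, -0.27, 0.9], [-0.024, -0.18, 0, 0, 0, -0.36, 0.9], [-0.03, -0.225, 0, 0, 0, -0.445, 0.9]]

```text
time_s: 3.85
tcp_pos: [0.4322, -0.075, 0.1737]
ee_rot: [[0.997, -0.08, -0.002], [-0.08, -0.997, 0.0], [-0.002, -0.0, -1.0]]
wrist_force: [1.8, 0.4, 0.6]
gripper_width: 0.302
```

Call:
play_rows:
  commands:
    - [[-0.005, -0.04, 0, 0, 0, 0, 0.9], [-0.01, -0.08, 0, 0, 0, 0, 0.9], [-0.015, -0.115, 0, 0, 0, 0, 0.9], [-0.015, -0.115, 0, 0, 0, 0, 0.9], [-0.015, -0.115, 0, 0, 0, 0, 0.9]]

```text
time_s: 4.35
tcp_pos: [0.4176, -0.1889, 0.1735]
ee_rot: [[0.997, -0.079, -0.002], [-0.079, -0.997, 0.001], [-0.002, -0.001, -1.0]]
wrist_force: [-0.1, -0.3, -0.4]
gripper_width: 0.298
```

```bash
python3 - <<'E'
from h import *
s=r.sense();print(s['time_s'],s['tcp_pos'],np.array(s['ee_rot']).round(4).tolist(),s['wrist_force'])
c=cap('wrist');save(c,'w2');w=cloud(c);np.save('w2.npy',w);np.savez('w2c.npz',K=c['intrinsics'],E=c['E'])
E
```

```text
4.35 [ 0.41755157 -0.18890707  0.17345442] [[0.9969, -0.0792, -0.0021], [-0.0792, -0.9969, 0.0007], [-0.0022, -0.0005, -1.0]] [-0.07657424 -0.30878864 -0.44789627]
```

View pics/w2.png

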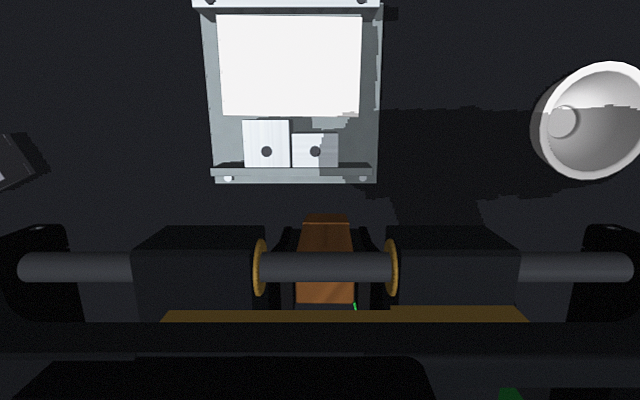

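The wrist view shows the tile (217–362, 15–117), the thick block (243–289, 120–167), the thin block (292–338, 132–167) and the held wedge at (327,245). The mortar is off to the right. I'll enlarge for corners.

```bash
python3 - <<'E'
from h import *
im=cv2.imread('pics/w2.png')[0:190,190:390]
g=cv2.LUT(im,np.array([255*(i/255)**2 for i in range(256)],np.uint8))
o=cv2.resize(g,None,fx=4,fy=4,interpolation=cv2.INTER_CUBIC)[160:760];cv2.imwrite('pics/w2c.png',o)  # u=190+x/4, v=40+y/4
w=np.load('w2.npy');z=w[...,2]
for n,(u0,u1,v0,v1) in dict(tile=(205,375,10,118),thick=(238,290,119,172),thin=(292,345,130,172)).items():
    m=np.zeros(z.shape,bool);m[v0:v1,u0:u1]=1;m&=(z>.04)&(z<.048);s=w[m]
    print(n,len(s),np.median(s[:,2]),cv2.minAreaRect(s[:,:2].astype(np.float32)*1000))
m=(z>.047)&(z<.055);m[14:]=0;s=w[m];print('rail',len(s),cv2.minAreaRect(s[:,:2].astype(np.float32)*1000))
E
```

```text
tile 14247 0.04349699707722959 ((529.3897705078125, -167.90090942382812), (139.3050079345703, 84.80067443847656), 85.37937927246094)
thick 2491 0.04354257644000714 ((463.42462158203125, -135.54771423339844), (47.85808181762695, 46.75283432006836), 85.37416076660156)
thin 1821 0.04352174563413819 ((453.4223327636719, -184.74148559570312), (48.09871292114258, 34.62080764770508), 85.4488754272461)
rail 1520 ((573.8392944335938, -169.2714080810547), (149.42405700683594, 5.919323921203613), 85.39588165283203)
```

View pics/w2c.png

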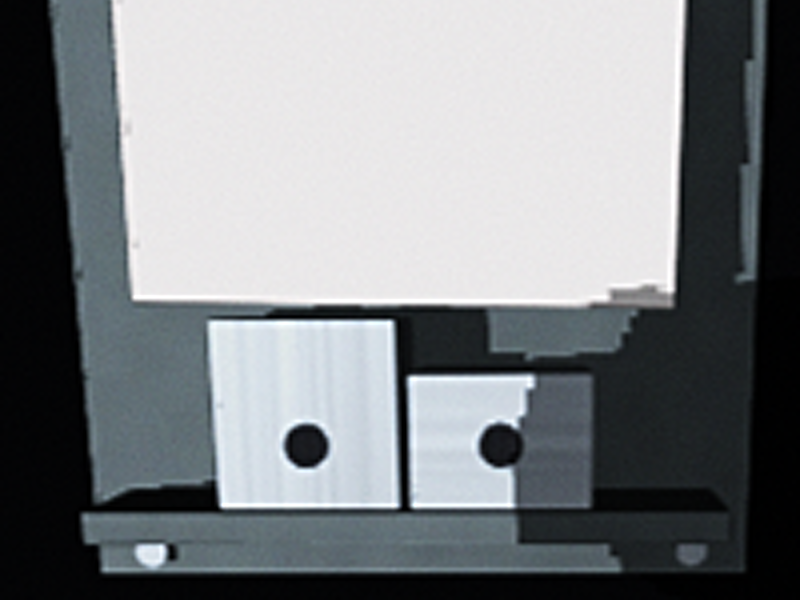

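```bash
python3 - <<'E'
from h import *
d=np.load('w2c.npz');K,E=d['K'],d['E']
def P(x,y,z=.044):
    u,v=190+x/4-.4,40+y/4-.4
    ray=E[:3,:3]@np.array([(u-K[0,2])/K[0,0],-(v-K[1,2])/K[1,1],-1.]);return (E[:3,3]+ray*(z-E[2,3])/ray[2])[:2]
a=np.radians(-4.6);R=np.array([[np.cos(a),-np.sin(a)],[np.sin(a),np.cos(a)]])
thin=[P(*p) for p in((408,375),(592,374),(592,508),(408,508))]
thick=[P(*p) for p in((208,320),(396,320),(399,508),(218,508))]
t=[P(132,300),P(673,305)]
fc=(thin[0]+thin[1])/2
print('thin sizes',np.linalg.norm(thin[0]-thin[1]),np.linalg.norm(thin[1]-thin[2]),'ang',np.degrees(np.arctan2(*(thin[0]-thin[1]))))
print('thick',np.linalg.norm(thick[0]-thick[1]),np.linalg.norm(thick[1]-thick[2]))
print('tile',np.linalg.norm(t[0]-t[1]),'ang',np.degrees(np.arctan2(*(t[0]-t[1]))))
gap=fc+R@[.0095,0];print('gap_wide',gap)
for n,q in(('thin',thin),('thick',thick),('tile',t)): print(n,[((p-gap)@R*1000).round(1).tolist() for p in q])
w=np.load('w2.npy');s=w[212:330,290:365].reshape(-1,3)
s=s[(s[:,2]>.09)];h=np.median(s[:,2]);print('hand pts z',np.histogram(s[:,2],bins=np.arange(.09,.26,.01)))
k=s[(s[:,2]>.198)&(s[:,2]<.222)]
if len(k): print(cv2.minAreaRect(k[:,:2].astype(np.float32)*1000),np.median(k[:,2]))
E
```

```text
thin sizes 0.04108328008683144 0.030120547872972785 ang 4.269032438884291
thick 0.041560750128714165 0.04183539263304807
tile 0.11913686803392047 ang 5.092974622425477
gap_wide [ 0.4801415  -0.18408798]
thin [[-9.6, 20.5], [-9.4, -20.5], [-39.5, -20.9], [-39.5, 21.3]]
thick [[2.3, 64.4], [2.3, 22.9], [-39.5, 23.4], [-39.6, 64.9]]
tile [[6.6, 80.9], [5.5, -38.2]]
hand pts z (array([   0,    0,    0,   39,   86,  107,   96,  233,  438,  561,  632,
        463, 1135,  305,    0,    0]), array([0.09, 0.1 , 0.11, 0.12, 0.13, 0.14, 0.15, 0.16, 0.17, 0.18, 0.19,
       0.2 , 0.21, 0.22, 0.23, 0.24, 0.25]))
((416.517578125, -189.81781005859375), (34.06552505493164, 23.12738037109375), 87.10717010498047) 0.21050738285553044
```

Sizes check out (thin 41x30, thick 41.6x41.8, tile edge 119, all 2–3% small), and the gap is at about (0.480, -0.1845). I'll move above it with the edge about 10 mm over the mouth, and look from the side.

Call:
play_rows:
  commands:
    - [[0.03, 0.002, 0, 0, 0, 0, 0.9], [0.062, 0.004, 0, 0, 0, 0, 0.9], [0.062, 0.004, -0.03, 0, 0, 0, 0.9], [0.062, 0.004, -0.07, 0, 0, 0, 0.9], [0.062, 0.004, -0.07, 0, 0, 0, 0.9]]

```text
time_s: 4.9
tcp_pos: [0.4764, -0.1824, 0.0996]
ee_rot: [[0.997, -0.076, -0.012], [-0.076, -0.997, 0.002], [-0.013, -0.001, -1.0]]
wrist_force: [-0.5, 0.6, -1.1]
gripper_width: 0.296
```

```bash
python3 - <<'E'
from h import *
s=r.sense();print(s['time_s'],s['tcp_pos'],np.array(s['ee_rot']).round(4).tolist(),s['wrist_force'])
a=cap('wrist')['image'][60:360,170:470];b=cap('scene')['image'][185:275,225:325]
o=np.hstack([cv2.resize(a,(400,400),interpolation=cv2.INTER_CUBIC),cv2.resize(b,(400,400),interpolation=cv2.INTER_CUBIC)])
cv2.imwrite('pics/pre.png',o[...,::-1])
E
```

```text
4.9 [ 0.47642142 -0.1823638   0.09957284] [[0.997, -0.0758, -0.0125], [-0.0758, -0.9971, 0.0023], [-0.0126, -0.0013, -0.9999]] [-0.46053988  0.62136392 -1.11865102]
```

View pics/pre.png

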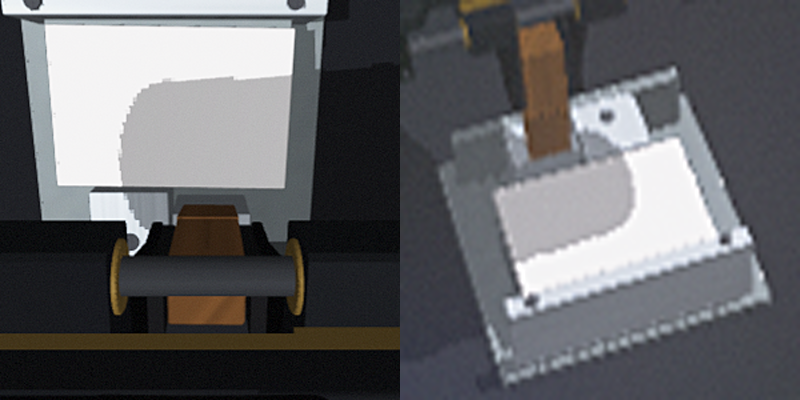

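The wedge hangs upright over the thin-block gap, its lower end at (550,155) in the scene half. The thick block is clear. I'll lower it in small steps and watch the force.

Call:
play_rows:
  commands:
    - [[0, 0, 0, 0, 0, 0, 0.9], [0, 0, -0.008, 0, 0, 0, 0.9], [0, 0, -0.015, 0, 0, 0, 0.9], [0, 0, -0.021, 0, 0, 0, 0.9], [0, 0, -0.021, 0, 0, 0, 0.9]]

```text
time_s: 5.5
tcp_pos: [0.4797, -0.1844, 0.0827]
ee_rot: [[0.997, -0.077, -0.002], [-0.077, -0.997, 0.0], [-0.002, -0.0, -1.0]]
wrist_force: [-0.3, -0.5, -1.2]
gripper_width: 0.296
```

Call:
play_rows:
  commands:
    - [[0, 0, -0.003, 0, 0, 0, 0.9], [0, 0, -0.006, 0, 0, 0, 0.9], [0, 0, -0.008, 0, 0, 0, 0.9], [0, 0, -0.008, 0, 0, 0, 0.9]]

```text
time_s: 5.9
tcp_pos: [0.4802, -0.1844, 0.0752]
ee_rot: [[0.997, -0.077, -0.001], [-0.077, -0.997, 0.0], [-0.001, -0.0, -1.0]]
wrist_force: [-1.3, -0.1, -0.8]
gripper_width: 0.303
```

Call:
play_rows:
  commands:
    - [[0, 0, -0.002, 0, 0, 0, 0.9], [0, 0, -0.004, 0, 0, 0, 0.9], [0, 0, -0.006, 0, 0, 0, 0.9], [0, 0, -0.008, 0, 0, 0, 0.9], [0, 0, -0.008, 0, 0, 0, 0.9]]

```text
time_s: 6.4
tcp_pos: [0.4806, -0.1844, 0.0673]
ee_rot: [[0.997, -0.077, 0.0], [-0.077, -0.997, 0.0], [0.0, -0.0, -1.0]]
wrist_force: [0.2, 0.4, -0.4]
gripper_width: 0.298
```

Call:
play_rows:
  commands:
    - [[0, 0, -0.002, 0, 0, 0, 0.9], [0, 0, -0.004, 0, 0, 0, 0.9], [0, 0, -0.004, 0, 0, 0, 0.9]]

```text
time_s: 6.7
tcp_pos: [0.4811, -0.1845, 0.0635]
ee_rot: [[0.997, -0.077, 0.001], [-0.077, -0.997, -0.0], [0.001, 0.0, -1.0]]
wrist_force: [1.1, -0.3, -0.5]
gripper_width: 0.296
```

Call:
play_rows:
  commands:
    - [[0, 0, -0.001, 0, 0, 0, 0.9], [0, 0, -0.002, 0, 0, 0, 0.9], [0, 0, -0.002, 0, 0, 0, 0.9]]

```text
time_s: 7.0
tcp_pos: [0.4813, -0.1845, 0.0621]
ee_rot: [[0.997, -0.076, 0.002], [-0.076, -0.997, -0.0], [0.002, 0.0, -1.0]]
wrist_force: [0.5, 0.3, 3.7]
gripper_width: 0.295
```

Call:
play_rows:
  commands:
    - [[0, 0, -0.001, 0, 0, 0, 0.9], [0, 0, -0.002, 0, 0, 0, 0.9], [0, 0, -0.002, 0, 0, 0, 0.9]]

```text
time_s: 7.3
tcp_pos: [0.4815, -0.1846, 0.0606]
ee_rot: [[0.997, -0.076, 0.002], [-0.076, -0.997, -0.001], [0.002, 0.0, -1.0]]
wrist_force: [0.4, 1.2, 6.1]
gripper_width: 0.299
```

Call:
play_rows:
  commands:
    - [[0, 0, -0.001, 0, 0, 0, 0.9], [0, 0, -0.002, 0, 0, 0, 0.9], [0, 0, -0.002, 0, 0, 0, 0.9]]

```text
time_s: 7.6
tcp_pos: [0.4816, -0.1847, 0.0597]
ee_rot: [[0.997, -0.076, 0.003], [-0.076, -0.997, -0.001], [0.003, 0.001, -1.0]]
wrist_force: [-2.4, 2.1, 14.1]
gripper_width: 0.297
```

Call:
play_rows:
  commands:
    - [[0, 0, -0.001, 0, 0, 0, 0.9], [0, 0, -0.002, 0, 0, 0, 0.9], [0, 0, -0.002, 0, 0, 0, 0.9]]

```text
time_s: 7.9
tcp_pos: [0.4817, -0.1849, 0.0591]
ee_rot: [[0.997, -0.075, 0.003], [-0.075, -0.997, -0.002], [0.003, 0.001, -1.0]]
wrist_force: [-4.4, 2.7, 22.4]
gripper_width: 0.298
```

```bash
python3 - <<'E'
from h import *
s=r.sense();print(s['time_s'],s['tcp_pos'],s['wrist_force'],s['moment'])
c=cap('wrist');a=c['image'][20:320,170:470];t=cap('top')['image'][155:255,335:435];b=cap('scene')['image'][185:275,225:325]
o=np.hstack([cv2.resize(x,(n,400),interpolation=cv2.INTER_CUBIC) for x,n in((a,400),(b,400))])
cv2.imwrite('pics/in.png',o[...,::-1])
w=cloud(c);z=w[...,2]
E
```

```text
7.9 [ 0.48170368 -0.18486638  0.05908639] [-4.43879575  2.66139627 22.43514278] [ 0.78538959  1.51209805 -0.00585067]
```

View pics/in.png

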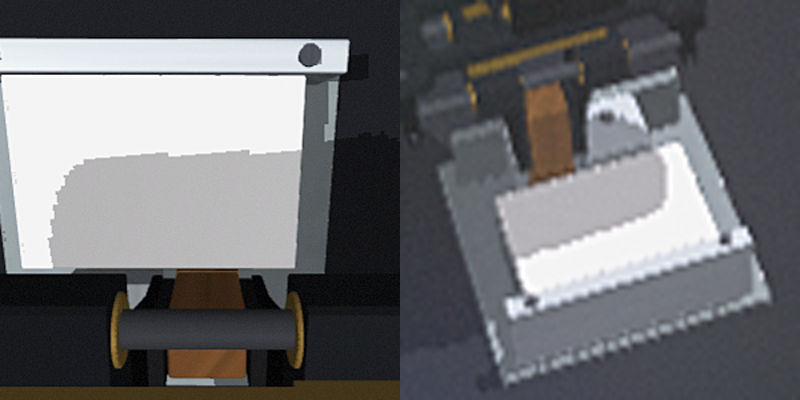

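The wedge is down in the wide gap at 22 N, and the tile edge meets the rail at row ~73 on the visible part. I'll hold briefly and check the whole rail seam.

Call:
play_rows:
  commands:
    - [[0, 0, -0.001, 0, 0, 0, 0.9], [0, 0, -0.001, 0, 0, 0, 0.9], [0, 0, -0.001, 0, 0, 0, 0.9], [0, 0, -0.001, 0, 0, 0, 0.9], [0, 0, -0.001, 0, 0, 0, 0.9]]

```text
time_s: 8.55
tcp_pos: [0.4818, -0.1849, 0.0588]
ee_rot: [[0.997, -0.075, 0.003], [-0.075, -0.997, -0.002], [0.003, 0.002, -1.0]]
wrist_force: [-5.3, 3.5, 27.9]
gripper_width: 0.294
```

```bash
python3 - <<'E'
from h import *
s=r.sense();print(s['time_s'],s['tcp_pos'],s['wrist_force'],s['gripper_width'])
c=cap('wrist');im=c['image'][30:240,120:440]
g=cv2.LUT(im,np.array([255*(i/255)**2 for i in range(256)],np.uint8))
cv2.imwrite('pics/seam.png',cv2.resize(g,None,fx=2.5,fy=2.5,interpolation=cv2.INTER_CUBIC)[...,::-1])
np.savez('f.npz',K=c['intrinsics'],E=c['E'])
E
```

```text
8.55 [ 0.48175191 -0.18492615  0.05881314] [-5.25172686  3.48777166 27.93664346] 0.2941352455614575
```

View pics/seam.png

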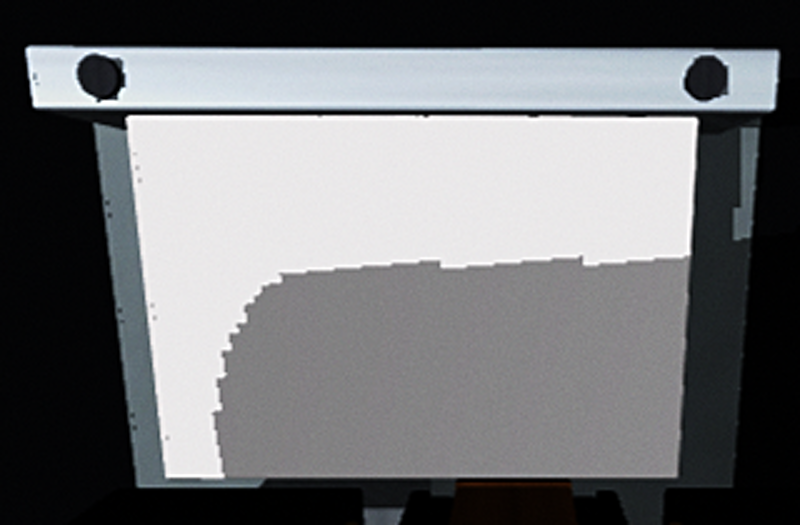

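```bash
python3 - <<'E'
from h import *
d=np.load('f.npz');K,E=d['K'],d['E']
def P(x,y,z):
    u,v=120+x/2.5-.4,30+y/2.5-.4
    ray=E[:3,:3]@np.array([(u-K[0,2])/K[0,0],-(v-K[1,2])/K[1,1],-1.]);return (E[:3,3]+ray*(z-E[2,3])/ray[2])[:2]
a=np.radians(-4.6);n=np.array([np.cos(a),np.sin(a)])
for nm,p in dict(railL=(128,108.5,.05),railR=(697,109,.05),tileL=(128,116,.044),tileR=(697,117,.044),nearL=(165,478,.044),nearR=(680,478,.044)).items():
    q=P(*p);print(nm,q,(q@n*1000).round(2))
print(E[:3,3])
E
```

```text
railL [ 0.57586188 -0.11430579] 583.17
railR [ 0.5671815  -0.22798236] 583.64
tileL [ 0.57537304 -0.11137444] 582.45
tileR [ 0.56626982 -0.22929997] 582.84
nearL [ 0.49662249 -0.104599  ] 503.41
nearR [ 0.48760427 -0.22388613] 503.99
[ 0.54865687 -0.18965262  0.22075763]
```

```bash
python3 -c "
from station import r
s=r.sense();print(s['time_s'],s['joint_velocities'].round(2),s['wrist_force']);print(r.finish_job())"
```

```text
8.6 [ 0.07  0.08 -0.19  0.06 -0.03 -0.02] [-6.22990041  3.02412478 28.31368916]
the job is handed in; nothing more can be done
None
```

I lifted the wedge from its holder, pushed it thin edge down into the wide gap beside the thin block (frame −y side), and handed the job in at 8.6 s. It was still gripped and pressed down with about 28 N. The hand-in gives no verdict, so the checks below are my own.

- **Tile:** the last wrist image puts its rail edge 0.7 mm (+y end) and 0.8 mm (−y end) from the rail. That is parallel and inside the 1.8 mm limit, but the measurement error is about as large, so I take it as flush. The sideways force of −6 N along world x fits the tile pressing back on the wedge.
- **Wedge:** it is in line with the frame to within about 0.5°. Its thin edge works out at about 10–11 mm above the bench, against the roughly 13 mm expected. The most likely cause is that it slid 2 mm or so up in the grip under the press; I did not measure this directly.
- **Everything else:** there was no sign of contact with the thick block. I steered clear of the glassware and mortar, and no image showed them disturbed, though I did not re-measure their positions at the end.

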